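# Hold a supply board down with the quarter-turn nut that fits

### The arm

A 7-joint arm with a two-finger parallel gripper is mounted at the origin on the work surface. World frame = base frame: x ahead of the robot, y to its left, z up, the work surface at z = 0. Lengths are in m, angles in rad, forces in N, time in s.
With the tool pointing down it reaches from about 0.4 to 0.85 m from the base axis. Payload 4.5 kg.
Tool frame: the origin (TCP) lies midway between the tips of the shut fingers; the grasp point (between the pads) lies 19 mm behind it (r.grip_point_offset is the distance from the TCP to the grasp point, in m); z points along the fingers, y is the line along which they close (so a half turn about z gives the same grasp; the last joint's range is limited). The gripper opens to 88 mm and grips with 3 to 60 N. Pads are 18 mm wide; open, the fingers measure 123 mm over their backs; the gripper's body (75 mm by 187 mm) begins 45 mm behind the grasp point.
Start: joints at [1.161, 0.689, -0.195, 1.565, 0.157, 0.902, -0.215], TCP at [0.268, -0.564, 0.239] pointing down, gripper open.
Joint ranges: [-3.01, 3.01], [-0.46, 2.08], [-1.47, 1.51], [0.13, 2.56], [-1, 4.14], [0.04, 2.09], [-2.66, 2.66]. Speed limits (rad/s): [2.57, 2.57, 3.14, 3.14, 3.14, 3.14, 3.14].

### API

Orientations are given as a unit quaternion [x, y, z, w].
In Python, from plant import r, cams, hand_in gives the robot as it stands.
- The arm moves only by the shell command python3 -m inch 'ROWS' [FORCE]. ROWS is a JSON object of lists of equal length, an entry for each row: "claw": the finger opening in mm, from 0 to 88.1; "travel": the shift along the tool's x, y, z in mm, a list of three; "twist": the turn, a rotation vector about the tool's x, y, z in rad, a list of three. In form: {"claw": [claw, ...], "travel": [[tx, ty, tz], ...], "twist": [[ax, ay, az], ...]}. A call has 1 to 20 rows; each row shifts and turns the commanded pose from where the row before left it, along the tool's axes as they then stand; what a row does not reach is not made up. A row lasts 1/8 s, in which the tool goes at most 62.5 mm and 10.7 degrees, less where a joint would pass 70% of its speed; a pose out of reach is approached as far as the arm can. A call is refused whole if a number of a shift passes 62.5 or a number of a turn 0.188, either way. A call with a gripper value outside its range is refused whole. The fingers move at their own pace and stop on an object; FORCE is the grip in N (left out, the last holds). Time passes only in rows, so rows that do not move let the fingers close. It gives the time, the measured TCP pose, the force, the opening and the grip force at its end, in the units of the state.
- r.observe(): the state, without advancing time (a new reading comes with each control period).
- cams.read_camera(name): name is "side" or "top" or "wrist"; returns a dict with "pixels" (384x512x3 uint8, blue, green, red), "fx", "fy", "cx", "cy" (pixels), "position" and "attitude" of the camera in the world; the wrist camera has in their place "mount" (4x4, takes a point from camera to tool coordinates, whose origin is the TCP and whose axes are the flange's). Camera axes: x right, y down, z forward; pixel columns grow to the right and rows downward; lengths in m; the calibration is good to about 2 mm. A picture is of the moment at which its call begins: read the wrist's pose just before it. There is no depth.
- hand_in(): hands the job in; it is judged then, once.
The state is a dict: "clock": time; "joint_pos": joint angles; "qvel": joint speeds; "effort": joint torques, N m; "eef_pos": TCP position; "orientation": TCP orientation; "ft_force": force on the tool from outside, world axes, zero at the start; "wrist_torque": the same for the moment, N m; "opening": finger opening in m; "grasp_force": force on a finger pad.
Only numpy, scipy, OpenCV 4.12 (cv2) and the standard library are available. Lean on these libraries where they do the work, as an engineer would, in place of code of your own. Each camera call takes 0.05 s, during which the arm holds its last target. There are 200 camera calls.

### The job

Find which of the two bar nuts, red or white, fits the T-headed stud on the test jig by trying them on it: line the nut's slot up with the stud's head, lower it until it rests on the steel washer, and give it a quarter turn, either way, so that the head crosses the slot and locks it. Leave the locked nut on the jig, and the one that does not fit lying flat on the bench, off the jig.

Things in the scene. Friction and masses are not known exactly. Their poses are not given: they have to be found in the camera images.
- nut_red: red plastic bar nut, loose, 60 x 38 x 26 mm (x, y, z), 60-105 g, lying flat. One of two alike outside, each with a central 14 mm wide slot right through it, along its length; the slots differ in length; one is long enough for the stud's head. Origin: centre of the underside; x along length and slot, z up; a half turn changes nothing. Grip across the 38 mm width, 10-25 mm up
- nut_white: white plastic bar nut, loose, 60 x 38 x 26 mm (x, y, z), 60-105 g, lying flat. One of two alike outside, each with a central 14 mm wide slot right through it, along its length; the slots differ in length; one is long enough for the stud's head. Origin: centre of the underside; x along length and slot, z up; a half turn changes nothing. Grip across the 38 mm width, 10-25 mm up
- stud (a point): T-headed stud amid the fixed jig (180 x 200 mm). Point: on its axis at the top of the 48 mm washer (the seat), 30 mm above bench; x along the head, z up. Shank 8 mm; head 26 long, 6 thick, top 34 mm above point. The right nut passes (slot along head; play 4 mm, 15 deg), seats at the point, turns freely; a wrong one stops on the head, 34 mm up. Parts within 70 mm stay below seat, others 14 mm above
There are look-alikes about, which are no part of the job. Of the things that look like the nut_red, take the one that is farthest to the robot's right at the start.

How it is judged:
At the end, for the whole second after the job is handed in: One nut sits on the washer round the stud (underside within 5 mm of it, centre within 16 mm of the axis, tilt under 10 degrees), its length more than 63 degrees from the T head; the other nut lies flat on the bench (tilt under 10 degrees), off the jig. Both are at rest (((z of nut_red in the frame of stud between -0.005 and 0.006 m and horizontal distance between nut_red and stud below 0.016 m and angle between the x axis of nut_red and the x axis of stud, either way round above 1.1 rad and angle between nut_red's own z axis and vertical below 0.17 rad and linear speed of nut_red below 0.02 m/s) or (z of nut_white in the frame of stud between -0.005 and 0.006 m and horizontal distance between nut_white and stud below 0.016 m and angle between the x axis of nut_white and the x axis of stud, either way round above 1.1 rad and angle between nut_white's own z axis and vertical below 0.17 rad and linear speed of nut_white below 0.02 m/s)) and ((z of nut_red in the frame of stud between -0.005 and 0.006 m and horizontal distance between nut_red and stud below 0.016 m and angle between the x axis of nut_red and the x axis of stud, either way round above 1.1 rad and angle between nut_red's own z axis and vertical below 0.17 rad and linear speed of nut_red below 0.02 m/s) or (height (world z) of nut_red between -0.01 and 0.01 m and angle between nut_red's own z axis and vertical below 0.17 rad and linear speed of nut_red below 0.02 m/s)) and ((z of nut_white in the frame of stud between -0.005 and 0.006 m and horizontal distance between nut_white and stud below 0.016 m and angle between the x axis of nut_white and the x axis of stud, either way round above 1.1 rad and angle between nut_white's own z axis and vertical below 0.17 rad and linear speed of nut_white below 0.02 m/s) or (height (world z) of nut_white between -0.01 and 0.01 m and angle between nut_white's own z axis and vertical below 0.17 rad and linear speed of nut_white below 0.02 m/s))); the robot touches nothing.
It also fails if it takes over 67 s, if anything falls off the work surface, if the arm or the gripper's body presses on something with over 40 N, if the wrist force passes 120 N, or if a joint passes its speed limit or range.

## Working session

There is one attempt and no reset: what is moved stays moved. The work goes in short steps, Python scripts to look and compute and a shell command to move; the robot and the scene stay as the last step left them, time stands still between calls to the robot, and variables do not carry over. Pictures are saved under pics/ and viewed, at most 10 in all, crops included, and the job is handed in when it is done.

```bash
ls; mkdir -p pics; python3 - <<'E'
from plant import r,cams
import cv2,numpy as np
s=r.observe();print(s['eef_pos'],s['orientation'],s['opening'],s['clock'])
a=cams.read_camera("top");b=cams.read_camera("side")
for n,c in(("top",a),("side",b)):
    print(n,c['fx'],c['fy'],c['cx'],c['cy'],c['position'],c['attitude']); cv2.imwrite(f'pics/{n}0.png',c['pixels'])
c=cams.read_camera("wrist");print(c['mount'],c['fx'],c['cx'],c['cy'])
E
```

```text
pics
[ 0.26803081 -0.56389167  0.23787571] [ 9.75467024e-01  2.20143492e-01 -2.82808948e-04 -9.20607933e-04] 0.0881361284683641 0.0
top 368.2204355708258 368.2204355708258 247.59832221837075 191.214070094223 [ 0.34261024 -0.02278195  0.8283579 ] [-0.69460686  0.71405898 -0.05743575  0.06589554]
side 360.87525716446896 360.87525716446896 254.19965811377122 192.64881726723576 [0.34159605 0.42945011 0.54661014] [-0.14471578  0.91791621 -0.36387933  0.06386708]
[[ 4.86130414e-04 -9.50128024e-01 -3.11859747e-01  8.24119510e-02]
 [ 9.99999870e-01  4.14530660e-04  2.95880294e-04 -1.26874489e-03]
 [-1.51848733e-04 -3.11859850e-01  9.50128102e-01 -1.46115908e-01]
 [ 0.00000000e+00  0.00000000e+00  0.00000000e+00  1.00000000e+00]] 317.38106743541044 256.85212719017414 193.6009514900083
```

View pics/top0.png

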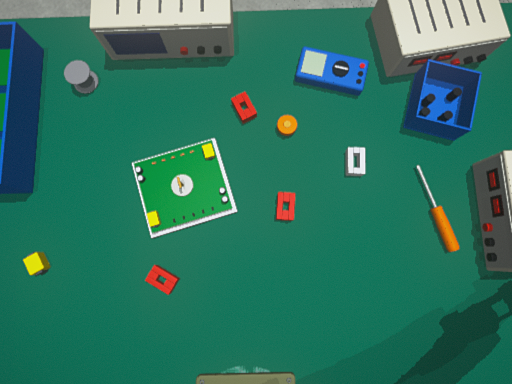

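View pics/side0.png

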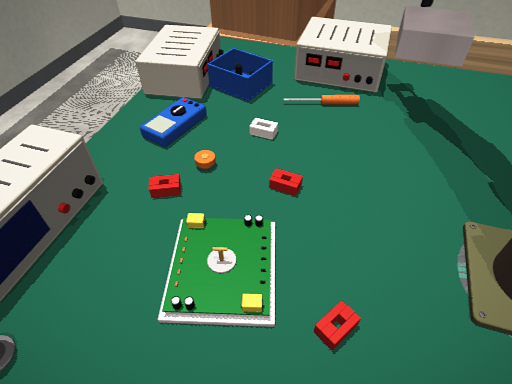

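The pictures show three red nuts in the top view: (244,106), (286,206) and (161,279). Robot's right is -y, which is image right, so the one at (286,206) fits. The white nut is at (356,161) and the stud at (181,184). I'll confirm in an enlarged composite crop.

```bash
cat > h.py <<'E'
import numpy as np,cv2
from scipy.spatial.transform import Rotation as R
from plant import r,cams
def ray(c,uv,z,pose=None):
    if pose is None: p=np.array(c['position']);A=R.from_quat(c['attitude']).as_matrix()
    else:
        M=np.array(c['mount']);T=R.from_quat(pose['orientation']).as_matrix()
        p=np.array(pose['eef_pos'])+T@M[:3,3];A=T@M[:3,:3]
    uv=np.atleast_2d(uv).astype(float)
    d=np.c_[(uv[:,0]-c['cx'])/c['fx'],(uv[:,1]-c['cy'])/c['fy'],np.ones(len(uv))]@A.T
    return p+d*((z-p[2])/d[:,2])[:,None]
E
python3 - <<'E'
from h import *
c=cams.read_camera('top');im=c['pixels']
X=[(286,206),(356,161),(181,184)]
cr=[cv2.resize(im[v-22:v+22,u-22:u+22],(264,264),interpolation=cv2.INTER_CUBIC) for u,v in X]
cv2.imwrite('pics/crop1.png',np.hstack(cr))
print(ray(c,X[:2]+[(244,106),(161,279)],.026),ray(c,X[2],.06))
hsv=cv2.cvtColor(im,cv2.COLOR_BGR2HSV)
for n,(u,v) in zip('RW',X):
    s=im[v-22:v+22,u-22:u+22].astype(int);h=hsv[v-22:v+22,u-22:u+22]
    m=(s[:,:,2]>110).astype(np.uint8)
    k=cv2.findContours(m,0,2)[0];k=max(k,key=cv2.contourArea)
    b=cv2.minAreaRect(k);pts=cv2.boxPoints(b)+[u-22,v-22];P=ray(c,pts,.026)
    e=[P[1]-P[0],P[2]-P[1]];L=max(e,key=np.linalg.norm)
    print(n,P.mean(0),[np.linalg.norm(x) for x in e],np.degrees(np.arctan2(L[1],L[0])))
E
```

```text
[[ 0.448941   -0.09838444  0.026     ]
 [ 0.54586687 -0.25910164  0.026     ]
 [ 0.68411695 -0.01198966  0.026     ]
 [ 0.29978039  0.17442745  0.026     ]] [[0.49801295 0.12617853 0.06      ]]
R [ 0.45067698 -0.09783155  0.026     ] [np.float64(0.06165742529056033), np.float64(0.03958095763607781)] -6.070354396872403
W [ 0.54721968 -0.2591991   0.026     ] [np.float64(0.040343196554478614), np.float64(0.062282961739288926)] 175.33546460808373
```

View pics/crop1.png

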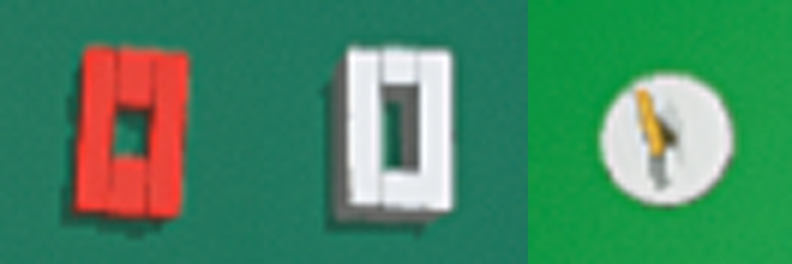

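The crop confirms the red one at (286,206). Its slot measures about 19 mm and the white nut's about 32 mm, against a 26 mm head, so I'll try white first. Next I move above the white nut and take a closer look.

```bash
python3 -m inch '{"claw":[88,88,88,88,88,88,88,88,88,88,88,88,88,88],"travel":[[42.5,-17.3,0],[42.5,-17.3,0],[42.5,-17.3,0],[42.5,-17.3,0],[42.5,-17.3,0],[42.5,-17.3,0],[42.5,-17.3,0],[42.5,-17.3,0],[42.5,-17.3,0],[0,0,22],[0,0,22],[0,0,22],[0,0,22],[0,0,0]],"twist":[[0,0,0],[0,0,0],[0,0,0],[0,0,0],[0,0,0],[0,0,0],[0,0,0],[0,0,0],[0,0,0],[0,0,0.131],[0,0,0.131],[0,0,0.131],[0,0,0.131],[0,0,0]]}' 20
cat >> h.py <<'E'
def look(out,box=None):
    s=r.observe();c=cams.read_camera('wrist');cv2.imwrite(out,c['pixels']);
    q=R.from_quat(s['orientation']).as_matrix()
    print('tcp',s['eef_pos'].round(4) if hasattr(s['eef_pos'],'round') else s['eef_pos'],'toolx deg',np.degrees(np.arctan2(q[1,0],q[0,0])),'tilt',np.degrees(np.arccos(-q[2,2])),'f',s['ft_force'],'open',s['opening'],'gf',s['grasp_force'],'t',s['clock'],'q7',s['joint_pos'][6])
    return s,c,q
def rectfit(s,c,mask,z):
    k=max(cv2.findContours(mask.astype(np.uint8),0,2)[0],key=cv2.contourArea)
    P=ray(c,k[:,0,:],z,s);b=cv2.minAreaRect((P[:,:2]*1000).astype(np.float32))
    p=cv2.boxPoints(b);e=[p[1]-p[0],p[2]-p[1]];L=max(e,key=np.linalg.norm)
    print('centre mm',b[0],'size',b[1],'ang',np.degrees(np.arctan2(L[1],L[0])))
    return np.array(b[0])
E
python3 - <<'E'
from h import *
s,c,q=look('pics/w1.png')
im=c['pixels'].astype(int);m=(im.min(2)>170)
p=rectfit(s,c,m,.026)
d=q.T@np.r_[p/1000-np.array(s['eef_pos'])[:2],0];print('tool-axis shift mm',d*1000)
E
```

```text
clock: 1.95
eef_pos: [0.5458, -0.2589, 0.1492]
orientation: [0.999, -0.039, -0.002, -0.0]
ft_force: [0.6, 0.4, 0.8]
opening: 0.0883
grasp_force: 0.0
tcp [ 0.5458 -0.2589  0.1492] toolx deg -4.496654497940523 tilt 0.22462016304391613 f [0.63539178 0.35247829 0.79475007] open 0.08827276611202498 gf 0.0 t 1.95 q7 -1.279816210559795
centre mm (551.5233764648438, -259.3956604003906) size (38.82872772216797, 63.25796890258789) ang -3.3087833
tool-axis shift mm [ 5.74529437  0.06447312 -0.02204568]
```

View pics/w1.png

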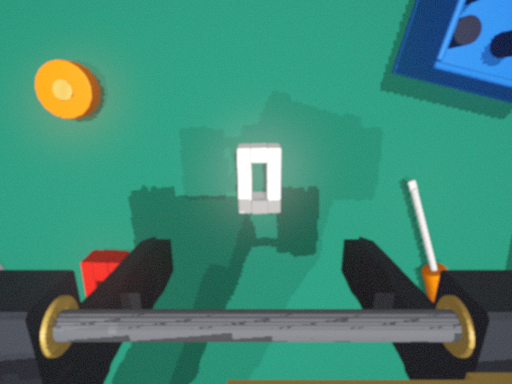

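The wrist view shows the white nut at (259,178), nearly aligned with the tool. Once the visible end face is allowed for, it sits about 3–4 mm ahead in x. Descending and grasping.

```bash
python3 -m inch '{"claw":[88,88,88,88,88,30,30,30,30,30,30],"travel":[[3.5,0,40],[0,0,40],[0,0,40],[0,0,25],[0,0,0],[0,0,0],[0,0,0],[0,0,0],[0,0,0],[0,0,0],[0,0,0]],"twist":[[0,0,0.02],[0,0,0],[0,0,0],[0,0,0],[0,0,0],[0,0,0],[0,0,0],[0,0,0],[0,0,0],[0,0,0],[0,0,0]]}' 25
python3 - <<'E'
from h import *
c=cams.read_camera('top')
# stud estimate: washer centre, head ends
u0,v0=159,162
w=ray(c,(u0+(667-528)/6-.5,v0+139/6-.5),.03);e=ray(c,[(u0+(640-528)/6-.5,v0+91/6-.5),(u0+(657-528)/6-.5,v0+153/6-.5)],.064)
print(w,e,e.mean(0),np.degrees(np.arctan2(*(e[0]-e[1])[[1,0]])))
E
```

```text
clock: 3.38
eef_pos: [0.5505, -0.26, 0.0059]
orientation: [0.999, -0.05, 0.0, 0.0]
ft_force: [-0.5, -1.0, 2.2]
opening: 0.0378
grasp_force: 24.8
[[0.50253221 0.13050714 0.03      ]] [[0.51335834 0.13366359 0.064     ]
 [0.49078803 0.12749287 0.064     ]] [0.50207318 0.13057823 0.064     ] 15.290973668026876
```

```bash
python3 -m inch '{"claw":[30,30,30,30,30,30,30,30,30,30,30,30,30,30,30,30],"travel":[[0,0,-48.5],[0,0,-48.5],[0,0,-48.5],[0,0,-48.5],[-20.2,-44.4,0],[-20.2,-44.4,0],[-20.2,-44.4,0],[-20.2,-44.4,0],[-20.2,-44.4,0],[-20.2,-44.4,0],[-20.2,-44.4,0],[-20.2,-44.4,0],[0,0,0],[0,0,0],[0,0,0],[0,0,0]],"twist":[[0,0,0],[0,0,0],[0,0,0],[0,0,0],[0,0,0],[0,0,0],[0,0,0],[0,0,0],[0,0,0],[0,0,0],[0,0,0],[0,0,0],[0,0,-0.122],[0,0,-0.122],[0,0,-0.122],[0,0,0]]}'
python3 - <<'E'
from h import *
s,c,q=look('pics/w2.png')
im=c['pixels'];cv2.imwrite('pics/w2b.png',cv2.resize(im[:,120:392],None,fx=2,fy=2)[:600])
# predicted pixel of stud
E
```

```text
clock: 5.42
eef_pos: [0.425, 0.1097, 0.1996]
orientation: [0.991, 0.132, -0.0, -0.0]
ft_force: [-0.3, -0.4, -1.1]
opening: 0.0376
grasp_force: 24.8
tcp [0.425  0.1097 0.1996] toolx deg 15.16466092354807 tilt 0.02370571021903597 f [-0.30740735 -0.41480879 -1.13669207] open 0.03763022504342353 gf 24.834093879908323 t 5.425 q7 -1.6873050001778649
```

View pics/w2b.png

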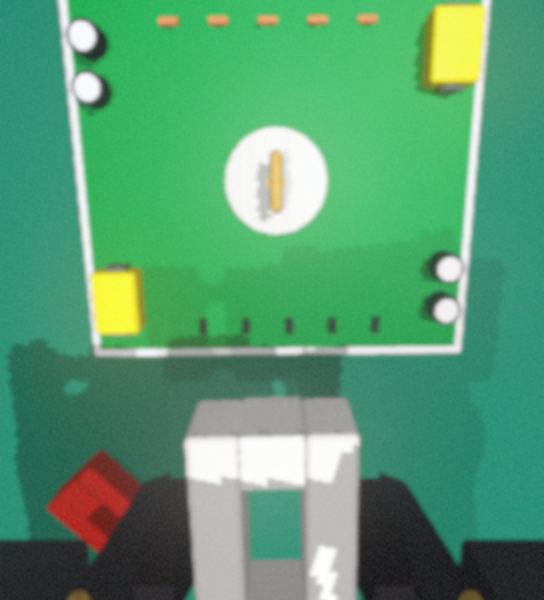

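The wrist view shows the stud head aligned with the tool at crop (276,151)–(276,211), the washer centred at (276,180), and the held nut's front top edge at row 438 of the crop.

```bash
python3 - <<'E'
from h import *
s=r.observe();c=cams.read_camera('wrist');q=R.from_quat(s['orientation']).as_matrix();t=np.array(s['eef_pos'])
f=lambda x,y:(120+x/2-.25,y/2-.25)
def tool(pts,z): return ((ray(c,[f(*p) for p in pts],z,s)-t)@q*1000).round(1)
print('washer',tool([(276,180)],.03)); print('head',tool([(276,151),(276.5,211),(276.3,181)],.064))
print('nut edge corners, slot corners',tool([(186,440),(358,437),(247,490),(301,490),(247,560)],t[2]+.0201))
E
```

```text
washer [[ 81.9  -0.6 169.6]]
head [[ 93.4  -0.7 135.6]
 [ 69.3  -0.4 135.6]
 [ 81.5  -0.5 135.6]]
nut edge corners, slot corners [[ 29.  -20.4 -20.1]
 [ 29.7  16.5 -20.1]
 [ 17.1  -7.4 -20.1]
 [ 17.1   4.5 -20.1]
 [ -0.8  -7.7 -20.1]]
```

```bash
python3 -m inch '{"claw":[30,30,30,30,30,30,30,30,30],"travel":[[41,0.5,0],[41,0.5,0],[0,0,40],[0,0,40],[0,0,40],[0,0,8],[0,0,4],[0,0,4],[0,0,0]],"twist":[[0,0,0],[0,0,0],[0,0,0],[0,0,0],[0,0,0],[0,0,0],[0,0,0],[0,0,0],[0,0,0]]}'
```

```text
clock: 6.65
eef_pos: [0.5051, 0.1304, 0.0645]
orientation: [0.991, 0.132, 0.001, -0.0]
ft_force: [-0.6, 0.7, -0.9]
opening: 0.0378
grasp_force: 24.8
```

```bash
python3 -m inch '{"claw":[30,30,30,30,30,30],"travel":[[0,0,6],[0,0,8],[0,0,8],[0,0,4],[0,0,2],[0,0,0]],"twist":[[0,0,0],[0,0,0],[0,0,0],[0,0,0],[0,0,0],[0,0,0]]}'
```

```text
clock: 7.4
eef_pos: [0.5043, 0.1302, 0.0358]
orientation: [0.991, 0.133, -0.0, 0.0]
ft_force: [-0.8, -0.6, 1.1]
opening: 0.0383
grasp_force: 24.8
```

```bash
python3 -m inch '{"claw":[30,30,30,30,30,30,30,30,30,30,30],"travel":[[0,0,0],[0,0,0],[0,0,0],[0,0,0],[0,0,0],[0,0,0],[0,0,0],[0,0,0],[0,0,0],[0,0,0],[0,0,0]],"twist":[[0,0,-0.157],[0,0,-0.157],[0,0,-0.157],[0,0,-0.157],[0,0,-0.157],[0,0,-0.157],[0,0,-0.157],[0,0,-0.157],[0,0,-0.157],[0,0,-0.157],[0,0,0]]}'
```

```text
clock: 8.78
eef_pos: [0.505, 0.1301, 0.0358]
orientation: [0.608, 0.794, 0.0, 0.0]
ft_force: [0.4, -0.8, 0.9]
opening: 0.0382
grasp_force: 24.8
```

```bash
python3 -m inch '{"claw":[75,75,75,75,75,75,75,75,75,75],"travel":[[0,0,0],[0,0,0],[0,0,0],[0,0,0],[0,0,-20],[0,0,-40],[0,0,-50],[0,0,-50],[0,0,0],[0,0,0]],"twist":[[0,0,0],[0,0,0],[0,0,0],[0,0,0],[0,0,0],[0,0,0],[0,0,0],[0,0,0],[0,0,0],[0,0,0]]}'
python3 - <<'E'
from h import *
s,c,q=look('pics/w3.png')
m=(c['pixels'].min(2)>150);m[290:]=0
E
```

```text
clock: 10.02
eef_pos: [0.5042, 0.1297, 0.1952]
orientation: [0.608, 0.794, -0.001, 0.0]
ft_force: [-1.0, 0.1, -0.2]
opening: 0.0748
grasp_force: 0.0
tcp [0.5042 0.1297 0.1952] toolx deg 105.16452170518377 tilt 0.05958817049368013 f [-1.01536479  0.10461852 -0.20544036] open 0.07480831985626796 gf 0.0 t 10.025 q7 -0.5949104651828689
```

View pics/w3.png

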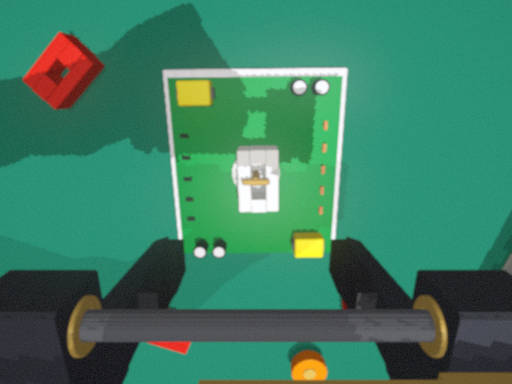

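The view shows the white nut at (258,180) down on the washer, with the T head at (257,182) lying across its slot: seated and locked. The red nut hasn't been touched and still lies flat on the bench.

```bash
python3 -c "
from plant import hand_in
print(hand_in())"
```

```text
the job is handed in; nothing more can be done
None
```

The white nut fits: it is seated on the washer and locked by a quarter turn; the red nut I left untouched, flat on the bench off the jig, and did not try on the stud because its slot measured about 19 mm against the 26 mm head. Job handed in; no verdict was returned.

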